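# Release the ratchet pawl of the cap press and push its arm down

## Robot

A 6-joint arm with a two-finger parallel gripper is mounted at the origin on the work surface; the furniture and walls round the work are solid. World frame = base frame: x ahead of the robot, y to its left, z up, the work surface at z = 0. Lengths are in m, angles in degrees, forces in N, time in s.
With the tool pointing down it reaches from about 0.4 to 0.825 m from the base axis. Payload 7 kg.
Tool frame: the origin (TCP) lies on the centre line of the jaws, within the pads' length; the fingertips stand 22 mm ahead of it and the grasp point (between the pads) lies 3 mm ahead of it; z points along the fingers, y is the line along which they close (so a half turn about z gives the same grasp; the last joint's range is limited). The gripper opens to 88 mm and grips with 3 to 60 N. Pads are 19 mm wide; open, the fingers measure 130 mm over their backs; the gripper's body (78 mm by 193 mm) begins 47 mm behind the grasp point.
Start: joints at [89.502, 20.546, 0.682, 0, -70.136, -16.507], TCP at [0.197, 0.645, 0.249] pointing down, gripper open.
Joint ranges: [-176.03, 176.03], [-82.01, 121.73], [-58.28, 71.71], [-173.87, 95.51], [-174.79, -0.11], [-173.66, 173.66]. Speed limits (degrees/s): [136.94, 136.94, 172.46, 180, 180, 180].

## Interface

Orientations are given as [roll, pitch, yaw] about the fixed x, y, z axes, in that order (R = Rz(yaw) Ry(pitch) Rx(roll)).
In Python, from plant import get_state, cams, r gives the robot as it stands.
- The arm moves only by the tool apply_moves, never from a script. Its argument "targets" is a list of rows, each an object with "dp": the shift along the world's x, y, z in m, a list of three; "yaw": the turn about the world's z in degrees. In form: [{"dp": [x, y, z], "yaw": yaw}, ...]. A call has 1 to 20 rows; each row is the pose to reach, as a shift and turn from the pose commanded when the call began; what a row does not reach only later rows make up. A row lasts 1/12 s, in which the tool goes at most 41.7 mm and 7.16 degrees, less where a joint would pass 70% of its speed; a pose out of reach is approached as far as the arm can. A call with a gripper value outside its range is refused whole. "grip" is the gripper command: -1 is fully open, 1 is shut, values between are in proportion, set as the call begins (left out, the last holds). The fingers move at their own pace and stop on an object; "squeeze" is the grip in N (left out, the last holds). Time passes only in rows, so rows that repeat a pose let the fingers close. It gives the time, the measured TCP pose, the force, the opening and the grip force at its end, in the units of the state.
- get_state(): the state, without advancing time (a new reading comes with each control period).
- cams.capture(name): name is "side" or "top" or "wrist"; returns a dict with "image" (400x640x3 uint8, red, green, blue), "range_z" (400x640 float32, m along the optical axis (not along the pixel's ray), 0 where there is no reading), "fx", "fy", "cx", "cy" (pixels), "R" (3x3) and "t" (3): a world point X has camera coordinates R X + t; the wrist camera has in their place "T_tool_cam" (4x4, takes a point from camera to tool coordinates, whose origin is the TCP and whose axes are the flange's). Camera axes: x right, y down, z forward; pixel columns grow to the right and rows downward; lengths in m; the calibration is good to about 2 mm. A picture is of the moment at which its call begins: read the wrist's pose just before it.
- r.close_job(): hands the job in; it is judged then, once.
The state is a dict: "time_s": time; "joints": joint angles; "qd": joint speeds; "joint_torque": joint torques, N m; "tcp_pos": TCP position; "eef_rot": TCP orientation; "contact_force": force on the tool from outside, world axes, zero at the start; "moment": the same for the moment, N m; "gripper_width": finger opening in m; "gripper_force": force on a finger pad.
Only numpy, scipy, OpenCV 4.12 (cv2) and the standard library are available. Lean on these libraries where they do the work, as an engineer would, in place of code of your own. Each camera call takes 0.05 s, during which the arm holds its last target. There are 200 camera calls.

## Task

With the fingertips, press down the red thumb pad on the raised arm of the tube-cap press to free its ratchet pawl, and keeping it pressed, push the arm fully down onto the tube caps without forcing it; then let go so that the pawl springs back. Do not grasp anything or raise the arm further, and leave the jar, the amber bottle and the timer where they stand.

Things in the scene. Friction and masses are not known exactly. Their poses are not given: they have to be found in the camera images.
- press: Cap press, fixed: white base plate 185x124x12 mm; origin on the bench. z up; x points from handle end to hinge; y along the hinge axis. Orange tube block (62x112x38 mm) fixed on the plate at x=-18 mm. At y=+22 mm a blue disc with steel teeth (radius 72 mm, 8 thick) on the hinge axis, top 152 mm above the bench. It stops the raised arm from going down while the red pawl lever's nose is in its teeth.
- press_hinge (a point): Point on the arm's hinge axis, at x=90, y=0, z=80 mm in the press's frame. Does not move. The arm is an aluminium bar 22 mm wide, 14 mm high, running from here 213 mm towards the press's -x, with a black rubber end.
- press_arm (a joint): Angle of the press arm, rad: 0 = fully down (level, pad on the tube caps, firm stop); grows as the arm rises, 0.9 at most. Stiff hinge (1.5 Nm): the arm stays where it is left; with the pawl free, going down takes about 8 N on the thumb pad. With the pawl in the teeth (one every 0.2 rad) it cannot go down.
- pawl (a joint): Angle of the red pawl lever on top of the arm, rad: 0 = sprung home, nose in the teeth; 0.2 = at its stop, nose clear (clear from 0.12). Pressing its thumb pad 16 mm towards the arm frees it (spring 2 N at first, 4 N at the stop); let go, it springs back. Keep it pressed while the arm goes down: one push on the pad does both, first the pawl, then the arm.
- thumb_pad (a point): Centre of the top face of the pawl's red thumb pad (44 mm along the arm, 30 wide, 7 thick). With both joints 0 it is at x=-75, y=0, z=122 mm in the press's frame and the pawl's pin at x=5, z=102 mm. It turns with the arm about the hinge and with the pawl about the pin (pressed: outer end down). At pawl 0 its face slopes 0.2 rad down towards the handle end relative to the arm.
- jar: Loose sample jar with red lid, 42 mm across, 56 mm high, beside the press; origin under its centre. A bystander.
- amber_bottle: Loose amber bottle with black cap, 47 mm across, 92 mm high, beside the press; origin under its centre. A bystander.
- timer: Loose white lab timer, 66 x 62 x 18 mm, lying near the handle end of the press; origin under its centre. A bystander.

How it is judged:
By the outcome, as a careful person would: the job done as asked, in the order asked, and still so for the second after the job is handed in, with the robot touching nothing.
It also fails if it takes over 32 s, if anything falls off the work surface, if the arm or the gripper's body presses on something with over 40 N, if the wrist force passes 120 N, or if a joint passes its speed limit or range.

## Working session

There is one attempt and no reset: what is moved stays moved. The work goes in short steps, Python scripts to look and compute and a tool call to move; the robot and the scene stay as the last step left them, time stands still between calls to the robot, and variables do not carry over. Pictures are saved under pics/ and viewed, at most 10 in all, crops included, and the job is handed in when it is done.

Besides the shell and the picture viewer there is one more tool, called after ">>>" in YAML: its name, and indented under it one key for each argument. apply_moves: Moves the arm, as the interface text tells. Its arguments: {"type":"object","properties":{"targets":{"type":"array","items":{"type":"object","properties":{"dp":{"type":"array","items":{"type":"number"}},"yaw":{"type":"number"}}}},"grip":{"type":"number"},"squeeze":{"type":"number"}},"required":["targets"]}

```bash
mkdir -p pics
cat > h.py <<'E'
import numpy as np, cv2
from plant import get_state, cams, r
def cap(n,f):
    c=cams.capture(n); cv2.imwrite('pics/'+f+'.png',c['image'][:,:,::-1]); np.savez('pics/'+f+'.npz',**c); return c
def pt(c,u,v):
    z=float(c['range_z'][int(v),int(u)]); p=np.array([(u-c['cx'])/c['fx']*z,(v-c['cy'])/c['fy']*z,z]); return c['R'].T@(p-c['t'])
def cloud(c):
    z=c['range_z'].astype(float); v,u=np.indices(z.shape); P=np.stack([(u-c['cx'])/c['fx']*z,(v-c['cy'])/c['fy']*z,z],-1)
    return (P-c['t'])@c['R']
E
python3 - <<'E'
from h import *
cap('top','top0');cap('side','side0');s=get_state();print(s)
E
```

```text
{'time_s': 0.1, 'joints': array([ 8.94982828e+01,  2.05866485e+01,  6.39034735e-01, -1.64008068e-02,
       -7.01356126e+01, -1.65074679e+01]), 'qd': array([ 0.00263888, -0.19107775,  0.03561989,  0.0983871 , -0.03861533,
        0.00904769]), 'joint_torque': array([-3.33670185e-03, -5.84165311e+01,  2.93753082e+01,  7.01569766e+00,
        1.01664191e-02, -5.20884669e-05]), 'tcp_pos': array([0.19736038, 0.64508364, 0.24772835]), 'eef_rot': array([ 1.79915823e+02, -8.86677051e-03, -1.70147627e+01]), 'contact_force': array([-0.34233836, -0.59406893,  0.35587953]), 'moment': array([ 0.00417478,  0.00471094, -0.01132416]), 'gripper_force': 0.0, 'gripper_width': 0.0880818946872187}
```

View pics/top0.png

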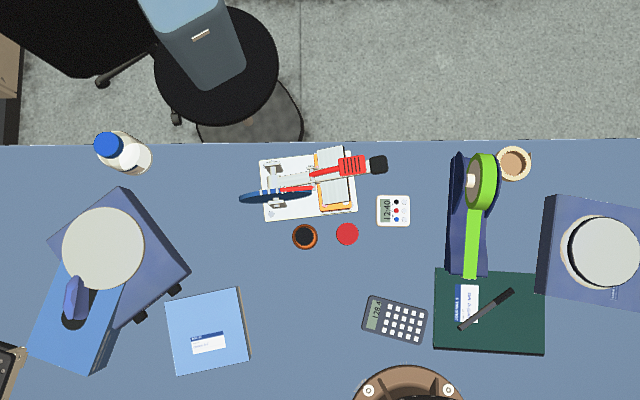

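View pics/side0.png

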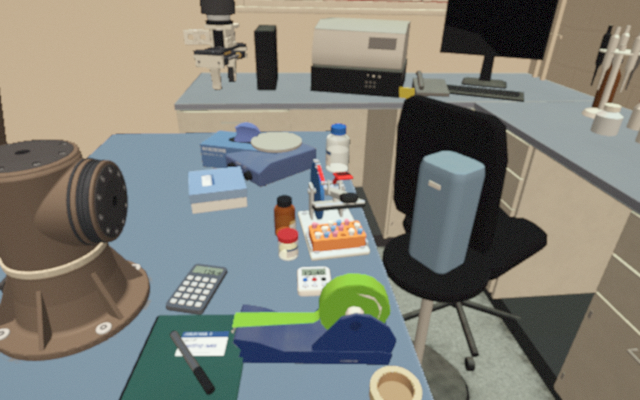

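The top view shows the press with its plate at about (259–357, 150–220). The hinge is on the left and the handle end on the right (375,165), with the red pad at about (351,166). The timer is at (393,210), the jar at (347,234) and the bottle at (305,237).

Run:
```python
from h import *
c=dict(np.load('pics/top0.npz'));P=cloud(c)
for n,(u,v) in dict(pad=(351,166),rub=(378,164),plateA=(263,163),plateB=(268,216),plateC=(353,210),disc=(262,197),timer=(393,210),jar=(347,234),bot=(305,237),bot2=(304,229),bench=(400,260),pad1=(342,167),pad2=(361,165)).items(): print(n,pt(c,u,v).round(4))
im=c['image'].astype(int)
sub=np.zeros(im.shape[:2],bool);sub[145:225,235:395]=1
red=sub&(im[...,0]>150)&(im[...,1]<80)&(im[...,2]<80)
Q=P[red];print(len(Q));print(Q[np.argsort(Q[:,0])][::12].round(3))
w=sub&(P[...,2]>.006)&(P[...,2]<.018);Q=P[w][:,:2].astype(np.float32);print(len(Q),cv2.minAreaRect(Q),cv2.boxPoints(cv2.minAreaRect(Q)))
s=cv2.resize(c['image'][130:250,230:420],None,fx=4,fy=4,interpolation=2);cv2.imwrite('pics/crop.png',s[:,:,::-1])
c2=dict(np.load('pics/side0.npz'));s=cv2.resize(c2['image'][150:300,260:390],None,fx=4,fy=4,interpolation=2);cv2.imwrite('pics/crop2.png',s[:,:,::-1])
```

```text
pad [0.4667 0.11   0.1812]
rub [0.4725 0.0643 0.1654]
plateA [0.5057 0.2734 0.0103]
plateB [0.3998 0.2627 0.0132]
plateC [0.4103 0.0964 0.0113]
disc [0.4257 0.2623 0.1122]
timer [0.4093 0.0187 0.0145]
jar [0.3618 0.1115 0.0583]
bot [0.3559 0.188  0.0912]
bot2 [0.37   0.1896 0.0941]
bench [ 0.3123  0.0051 -0.0026]
pad1 [0.4657 0.1244 0.1788]
pad2 [0.4673 0.0942 0.1859]
446
[[0.329 0.16  0.934]
 [0.381 0.118 0.054]
 [0.431 0.214 0.147]
 [0.433 0.206 0.144]
 [0.435 0.201 0.144]
 [0.436 0.181 0.138]
 [0.437 0.228 0.147]
 [0.438 0.208 0.146]
 [0.439 0.201 0.143]
 [0.441 0.176 0.137]
 [0.454 0.125 0.181]
 [0.455 0.102 0.181]
 [0.456 0.096 0.184]
 [0.457 0.09  0.187]
 [0.459 0.164 0.144]
 [0.459 0.16  0.151]
 [0.46  0.169 0.147]
 [0.461 0.159 0.152]
 [0.461 0.165 0.15 ]
 [0.462 0.157 0.156]
 [0.462 0.17  0.143]
 [0.463 0.162 0.15 ]
 [0.463 0.155 0.157]
 [0.464 0.147 0.163]
 [0.464 0.089 0.184]
 [0.465 0.11  0.182]
 [0.466 0.149 0.162]
 [0.466 0.14  0.167]
 [0.467 0.147 0.163]
 [0.468 0.123 0.182]
 [0.47  0.108 0.183]
 [0.473 0.124 0.177]
 [0.474 0.105 0.183]
 [0.477 0.128 0.181]
 [0.479 0.118 0.18 ]
 [0.48  0.118 0.181]
 [0.482 0.11  0.181]
 [0.484 0.095 0.185]]
2622 ((0.45900440216064453, 0.14870087802410126), (0.26879528164863586, 0.14620637893676758), 87.86930084228516) [[0.38095498 0.01711407]
 [0.5270603  0.01167825]
 [0.5370538  0.28028768]
 [0.39094853 0.2857235 ]]
```

View pics/crop.png

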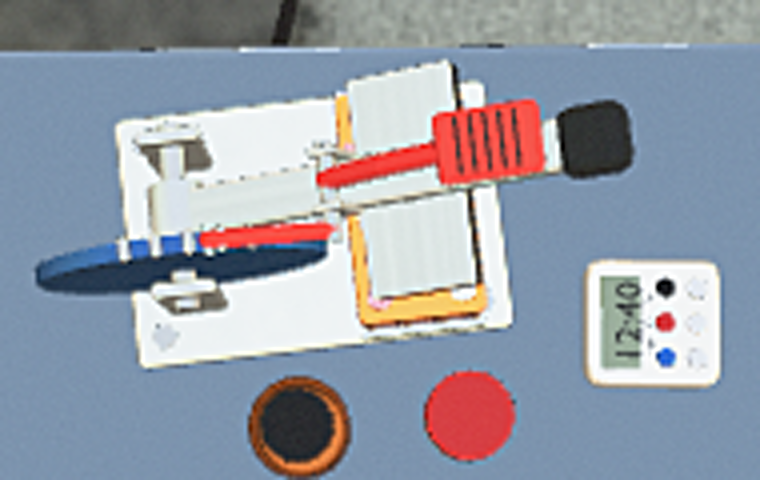

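View pics/crop2.png

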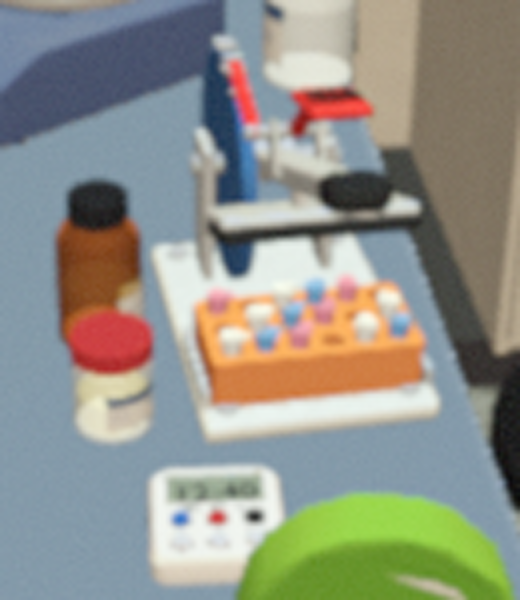

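The crops show the handle end on the right, the pad at crop (490,140), and the pawl nose seated in the teeth. In front, the gripper's approach to the pad is clear. Next I compute the press pose and the push path.

```bash
cat > g.py <<'E'
from h import *
def ray(c,u,v,z):
    d=c['R'].T@np.array([(u-c['cx'])/c['fx'],(v-c['cy'])/c['fy'],1]);o=-c['R'].T@c['t'];return o+d*(z-o[2])/d[2]
def rot(v,a): # outer end (-x) up for a>0
    x,z=v;return np.array([x*np.cos(a)+z*np.sin(a),-x*np.sin(a)+z*np.cos(a)])
H=np.array([90,80.])/1e3;PIN=np.array([5,102.])/1e3;PAD=np.array([-75,122.])/1e3
def pad(q,p): return H+rot(PIN+rot(PAD-PIN,-p)-H,q)
E
python3 - <<'E'
from g import *
c=dict(np.load('pics/top0.npz'))
C=[ray(c,u,v,.012) for u,v in [(258.8,160.5),(350.5,150.5),(357.8,211.8),(265.5,222)]]
C=np.array(C);print(C.round(3))
model=np.array([[92.5,-62],[-92.5,-62],[-92.5,62],[92.5,62]])/1e3
a=model;b=C[:,:2];A=a-a.mean(0);B=b-b.mean(0);U,S,V=np.linalg.svd(A.T@B);R=(U@V).T;t=b.mean(0)-R@a.mean(0)
yaw=np.arctan2(R[1,0],R[0,0]);print('det',np.linalg.det(R),'o',t,'yaw',np.degrees(yaw),'res',(a@R.T+t-b).round(4).tolist())
P=cloud(c);im=c['image'].astype(int);m=np.zeros(im.shape[:2],bool);m[150:180,336:368]=1
m&=(im[...,0]>130)&(im[...,1]<80)&(im[...,2]<80)&(P[...,2]>.17)
Q=P[m];L=(Q[:,:2]-t)@R;print('pad px',len(Q),'press xy',L.min(0),L.max(0),np.median(L,0),'z',Q[:,2].min(),np.median(Q[:,2]),Q[:,2].max())
for q,p in [(.4,0),(.36,0),(.44,0),(.4,.2),(.3,.2),(.2,.2),(.1,.2),(0,.2)]:
    x,z=pad(q,p);w=R@[x,0]+t;print(q,p,'press',x.round(4),'world',w.round(4),'z',z.round(4),'TCPz',(z+.022+.0095*np.tan(q+p-.2 if p==0 else q)).round(4) if 1 else 0)
s=get_state();print(s['tcp_pos'],s['eef_rot'])
E
```

```text
[[0.51  0.282 0.012]
 [0.529 0.099 0.012]
 [0.407 0.087 0.012]
 [0.388 0.268 0.012]]
det 0.9999999999999999 o [0.45853443 0.18392175] yaw 95.87871027789977 res [[0.0003, 0.0007], [0.0008, -0.0011], [-0.0002, -0.0016], [-0.0008, 0.0019]]
pad px 210 press xy [-0.09629166 -0.01656223] [-0.01105041  0.1309988 ] [-0.0705728  -0.00204527] z 0.17062215970669675 0.18157861448647328 0.9344942481833951
0.4 0 press -0.0456 world [0.4632 0.1385] z 0.1829 TCPz 0.2069
0.36 0 press -0.0496 world [0.4636 0.1346] z 0.1774 TCPz 0.201
0.44 0 press -0.0414 world [0.4628 0.1427] z 0.1883 TCPz 0.2126
0.4 0.2 press -0.0542 world [0.4641 0.1301] z 0.1689 TCPz 0.1949
0.3 0.2 press -0.0623 world [0.4649 0.1219] z 0.154 TCPz 0.179
0.2 0.2 press -0.0689 world [0.4656 0.1153] z 0.1384 TCPz 0.1624
0.1 0.2 press -0.074 world [0.4661 0.1103] z 0.1223 TCPz 0.1452
0 0.2 press -0.0774 world [0.4665 0.1069] z 0.1057 TCPz 0.1277
[0.19736038 0.64508364 0.24772835] [ 1.79915823e+02 -8.86677051e-03 -1.70147627e+01]
```

Pad centre is about (0.467, 0.108, 0.182) and arm about 0.4 rad. The press origin sits about 30 mm off the plate centre, so I shift the path by (+0.003, −0.030). Now I rise, close the fingers, go over the pad and turn −67°.

>>> apply_moves:
  grip: 1
  targets:
    - {"dp": [0, 0, 0.04], "yaw": 0}
    - {"dp": [0, 0, 0.08], "yaw": -7}
    - {"dp": [0.27, -0.537, 0.08], "yaw": -67}
    - {"dp": [0.27, -0.537, 0.08], "yaw": -67}
    - {"dp": [0.27, -0.537, 0.08], "yaw": -67}
    - {"dp": [0.27, -0.537, 0.08], "yaw": -67}
    - {"dp": [0.27, -0.537, 0.08], "yaw": -67}
    - {"dp": [0.27, -0.537, 0.08], "yaw": -67}
    - {"dp": [0.27, -0.537, 0.08], "yaw": -67}
    - {"dp": [0.27, -0.537, 0.08], "yaw": -67}
    - {"dp": [0.27, -0.537, 0.08], "yaw": -67}
    - {"dp": [0.27, -0.537, 0.08], "yaw": -67}
    - {"dp": [0.27, -0.537, 0.08], "yaw": -67}
    - {"dp": [0.27, -0.537, 0.08], "yaw": -67}
    - {"dp": [0.27, -0.537, 0.08], "yaw": -67}
    - {"dp": [0.27, -0.537, 0.08], "yaw": -67}
    - {"dp": [0.27, -0.537, 0.08], "yaw": -67}
    - {"dp": [0.27, -0.537, 0.08], "yaw": -67}
    - {"dp": [0.27, -0.537, 0.08], "yaw": -67}
    - {"dp": [0.27, -0.537, 0.08], "yaw": -67}

```text
time_s: 1.77
tcp_pos: [0.4672, 0.1085, 0.3283]
eef_rot: [180.0, 0.0, -84.0]
contact_force: [-0.6, 1.0, 1.2]
gripper_width: 0.0007
gripper_force: 0.0
```

>>> apply_moves:
  targets:
    - {"dp": [0, 0, -0.04]}
    - {"dp": [0, 0, -0.075]}
    - {"dp": [0, 0, -0.1]}
    - {"dp": [0, 0, -0.108]}
    - {"dp": [0, 0, -0.108]}
    - {"dp": [0, 0, -0.108]}

```text
$.targets[0]: bad value
```

Run:
```python
from g import *
s=get_state();print(s['tcp_pos'],s['contact_force'])
a=cap('side','s1')['image'][110:310,230:430]; b=cap('top','t1')['image'][130:250,230:420]
a=cv2.resize(a,(400,400),interpolation=2);b=cv2.resize(b,(400,253),interpolation=2)
o=np.zeros((400,800,3),np.uint8);o[:,:400]=a;o[:253,400:]=b;cv2.imwrite('pics/v1.png',o[:,:,::-1])
```

```text
[0.46719166 0.10850827 0.32830695] [-0.59474072  1.0007488   1.17418398]
```

View pics/v1.png

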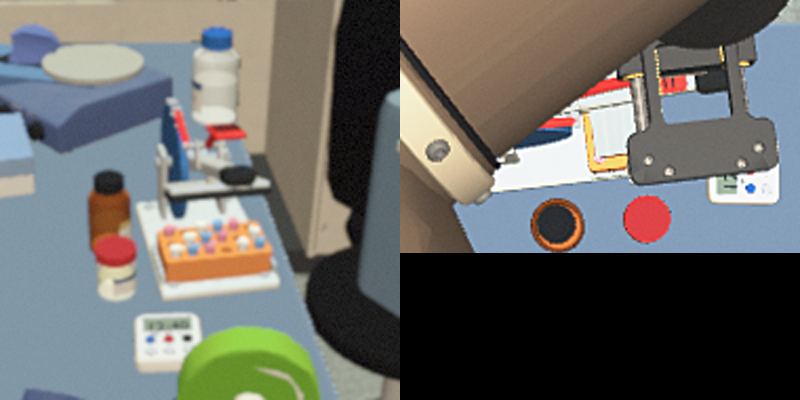

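The move was refused because yaw is required. The arm is still high and hides the pad from the top camera; the scene is unchanged.

>>> apply_moves:
  targets:
    - {"dp": [0, 0, -0.04], "yaw": 0}
    - {"dp": [0, 0, -0.075], "yaw": 0}
    - {"dp": [0, 0, -0.1], "yaw": 0}
    - {"dp": [0, 0, -0.108], "yaw": 0}
    - {"dp": [0, 0, -0.108], "yaw": 0}
    - {"dp": [0, 0, -0.108], "yaw": 0}

```text
time_s: 2.37
tcp_pos: [0.4679, 0.1092, 0.2216]
eef_rot: [-179.9, -0.0, -83.9]
contact_force: [0.6, 0.3, -0.3]
gripper_width: 0.0001
gripper_force: 0.0
```

Run:
```python
from g import *
s=get_state();print(s['tcp_pos'],s['contact_force'])
a=cap('side','s1')['image'][110:310,230:430]; b=cap('wrist','w1')['image']
a=cv2.resize(a,(400,400),interpolation=2);b=cv2.resize(b,(400,250),interpolation=2)
o=np.zeros((400,800,3),np.uint8);o[:,:400]=a;o[:250,400:]=b;cv2.imwrite('pics/v2.png',o[:,:,::-1])
```

```text
[0.46793781 0.10924421 0.2216434 ] [ 0.6068271   0.30282192 -0.34958716]
```

View pics/v2.png

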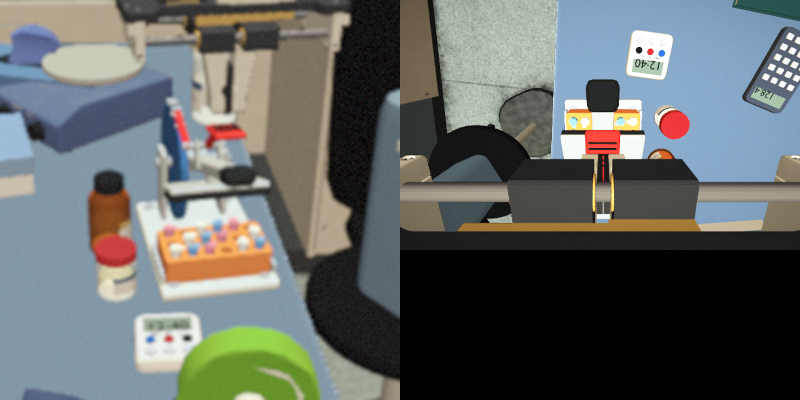

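The wrist view shows the closed fingertips centred across the red pad (602,145), just above it. Now I press the pawl down, following its arc.

>>> apply_moves:
  targets:
    - {"dp": [0, 0, -0.006], "yaw": 0}
    - {"dp": [0, 0, -0.012], "yaw": 0}
    - {"dp": [0, -0.002, -0.016], "yaw": 0}
    - {"dp": [0, -0.004, -0.019], "yaw": 0}
    - {"dp": [0, -0.006, -0.022], "yaw": 0}
    - {"dp": [0, -0.008, -0.024], "yaw": 0}
    - {"dp": [0, -0.008, -0.024], "yaw": 0}

```text
time_s: 3.05
tcp_pos: [0.4675, 0.1002, 0.1963]
eef_rot: [-180.0, -0.0, -84.0]
contact_force: [0.3, 1.9, 1.5]
gripper_width: 0.0002
gripper_force: 1.2
```

>>> apply_moves:
  targets:
    - {"dp": [0, -0.001, -0.002], "yaw": 0}
    - {"dp": [0, -0.002, -0.004], "yaw": 0}
    - {"dp": [0, -0.003, -0.006], "yaw": 0}
    - {"dp": [0, -0.003, -0.006], "yaw": 0}

```text
time_s: 3.38
tcp_pos: [0.4678, 0.0975, 0.1906]
eef_rot: [-180.0, 0.0, -84.0]
contact_force: [1.5, 2.0, 2.9]
gripper_width: 0.0007
gripper_force: 1.6
```

Run:
```python
from g import *
s=get_state();print(s['tcp_pos'],s['contact_force'])
a=cap('side','s2')['image'][140:260,290:390]
a=cv2.resize(a,(400,480),interpolation=2); b=cap('wrist','w2')['image'];b=cv2.resize(b,(400,250),interpolation=2)
o=np.zeros((480,800,3),np.uint8);o[:,:400]=a;o[:250,400:]=b;cv2.imwrite('pics/v3.png',o[:,:,::-1])
```

```text
[0.46777712 0.09753471 0.19060408] [1.5405049  2.03552132 2.86651293]
```

View pics/v3.png

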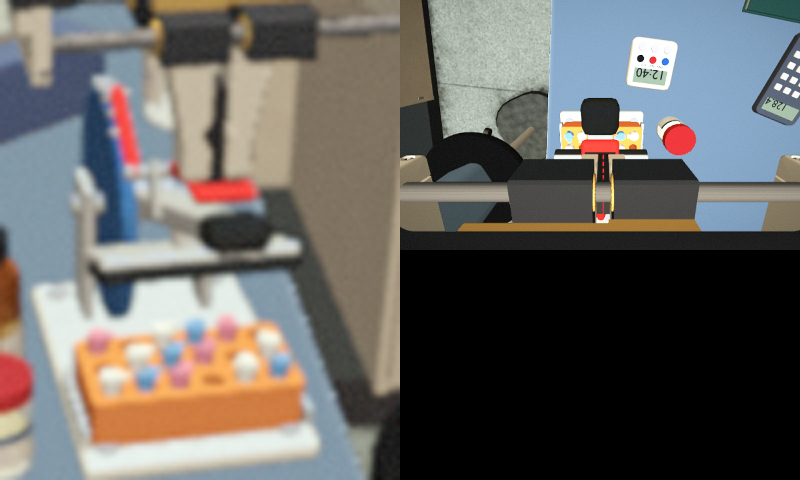

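The side view shows the fingers on the pad with the pawl partly pressed. I continue gently.

>>> apply_moves:
  targets:
    - {"dp": [0, -0.001, -0.0025], "yaw": 0}
    - {"dp": [0, -0.002, -0.005], "yaw": 0}
    - {"dp": [0, -0.004, -0.0075], "yaw": 0}
    - {"dp": [0, -0.005, -0.01], "yaw": 0}
    - {"dp": [0, -0.005, -0.01], "yaw": 0}

```text
time_s: 3.9
tcp_pos: [0.4682, 0.0922, 0.1811]
eef_rot: [-179.9, -0.0, -84.0]
contact_force: [2.0, 0.0, 4.9]
gripper_width: 0.0002
gripper_force: 2.5
```

>>> apply_moves:
  targets:
    - {"dp": [0, -0.001, -0.003], "yaw": 0}
    - {"dp": [0, -0.003, -0.006], "yaw": 0}
    - {"dp": [0, -0.004, -0.009], "yaw": 0}
    - {"dp": [0, -0.005, -0.012], "yaw": 0}
    - {"dp": [0, -0.0055, -0.014], "yaw": 0}
    - {"dp": [0, -0.0055, -0.014], "yaw": 0}

```text
time_s: 4.4
tcp_pos: [0.4686, 0.086, 0.1675]
eef_rot: [-179.9, -0.1, -84.0]
contact_force: [4.7, -6.0, 7.5]
gripper_width: 0.0003
gripper_force: 4.2
```

Run:
```python
from g import *
s=get_state();print(s['tcp_pos'],s['contact_force'])
a=cap('side','s3')['image'][140:260,290:390]
a=cv2.resize(a,(400,480),interpolation=2); b=cap('wrist','w3')['image'];b=cv2.resize(b[150:400,180:480],(400,333),interpolation=2)
o=np.zeros((480,800,3),np.uint8);o[:,:400]=a;o[:333,400:]=b;cv2.imwrite('pics/v4.png',o[:,:,::-1])
```

```text
[0.46860067 0.08596424 0.16748795] [ 4.72915863 -6.02881569  7.48823084]
```

View pics/v4.png

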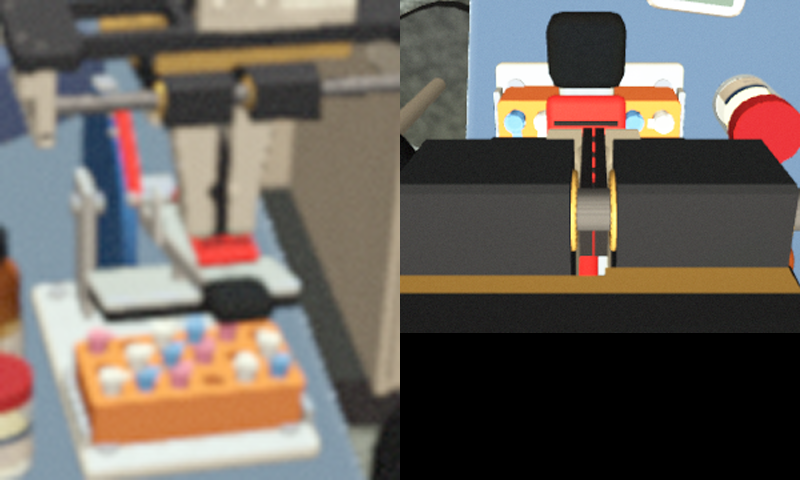

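The arm is descending under the pad with the pawl pressed, and force is about 8 N. I continue down.

>>> apply_moves:
  targets:
    - {"dp": [0, -0.002, -0.003], "yaw": 0}
    - {"dp": [0, -0.004, -0.006], "yaw": 0}
    - {"dp": [0, -0.005, -0.009], "yaw": 0}
    - {"dp": [0, -0.006, -0.012], "yaw": 0}
    - {"dp": [0, -0.007, -0.015], "yaw": 0}
    - {"dp": [0, -0.008, -0.018], "yaw": 0}
    - {"dp": [0, -0.009, -0.021], "yaw": 0}
    - {"dp": [0, -0.0095, -0.024], "yaw": 0}
    - {"dp": [0, -0.01, -0.027], "yaw": 0}
    - {"dp": [0, -0.0105, -0.03], "yaw": 0}

```text
time_s: 5.33
tcp_pos: [0.4694, 0.0762, 0.1379]
eef_rot: [-179.8, -0.0, -83.9]
contact_force: [6.0, -4.8, 9.8]
gripper_width: 0.0002
gripper_force: 5.1
```

>>> apply_moves:
  targets:
    - {"dp": [0, -0.0005, -0.002], "yaw": 0}
    - {"dp": [0, -0.001, -0.004], "yaw": 0}
    - {"dp": [0, -0.001, -0.006], "yaw": 0}
    - {"dp": [0, -0.001, -0.007], "yaw": 0}
    - {"dp": [0, -0.001, -0.007], "yaw": 0}

```text
time_s: 5.75
tcp_pos: [0.4694, 0.0749, 0.1307]
eef_rot: [-179.8, -0.1, -83.9]
contact_force: [8.1, -6.1, 7.1]
gripper_width: 0.0002
gripper_force: 4.5
```

>>> apply_moves:
  targets:
    - {"dp": [0.001, -0.0005, -0.001], "yaw": 0}
    - {"dp": [0.001, -0.0005, -0.002], "yaw": 0}
    - {"dp": [0.001, -0.0005, -0.003], "yaw": 0}
    - {"dp": [0.001, -0.0005, -0.003], "yaw": 0}

```text
time_s: 6.08
tcp_pos: [0.4702, 0.0746, 0.1288]
eef_rot: [-179.8, -0.1, -83.9]
contact_force: [-0.6, -4.0, 21.9]
gripper_width: 0.0007
gripper_force: 10.6
```

Force jumped to 22 N at the expected height, which means the firm stop. I lift straight off.

>>> apply_moves:
  targets:
    - {"dp": [0, 0, 0.003], "yaw": 0}
    - {"dp": [0, 0, 0.01], "yaw": 0}
    - {"dp": [0, 0, 0.03], "yaw": 0}
    - {"dp": [0, 0, 0.06], "yaw": 0}
    - {"dp": [0, 0, 0.1], "yaw": 0}
    - {"dp": [0, 0.02, 0.14], "yaw": 0}
    - {"dp": [0, 0.06, 0.16], "yaw": 0}
    - {"dp": [0, 0.1, 0.16], "yaw": 0}
    - {"dp": [0, 0.14, 0.16], "yaw": 0}
    - {"dp": [0, 0.18, 0.16], "yaw": 0}
    - {"dp": [0, 0.22, 0.16], "yaw": 0}
    - {"dp": [0, 0.26, 0.16], "yaw": 0}
    - {"dp": [0, 0.26, 0.16], "yaw": 0}
    - {"dp": [0, 0.26, 0.16], "yaw": 0}

```text
time_s: 7.25
tcp_pos: [0.4672, 0.3362, 0.2848]
eef_rot: [179.8, -0.2, -83.9]
contact_force: [-0.2, -0.4, -0.8]
gripper_width: 0.0004
gripper_force: 0.0
```

Run:
```python
from g import *
s=get_state();print(s['tcp_pos'],s['contact_force'],s['time_s'])
a=cap('side','s4')['image'][140:260,290:390]
a=cv2.resize(a,(400,480),interpolation=2); c=cap('top','t4');b=cv2.resize(c['image'][130:250,230:420],(400,253),interpolation=2)
o=np.zeros((480,800,3),np.uint8);o[:,:400]=a;o[:253,400:]=b;cv2.imwrite('pics/v5.png',o[:,:,::-1])
print('pad expected',[ (pad(q,0)[1]).round(4) for q in (0,.05,.1)])
P=cloud(c);im=c['image'].astype(int);m=(im[...,0]>150)&(im[...,1]<80)&(im[...,2]<80)&(P[...,2]>.09)&(P[...,2]<.2)&(abs(P[...,0]-.469)<.03)&(abs(P[...,1]-.078)<.03)
Q=P[m];print(len(Q),np.median(Q,0), np.polyfit(Q[:,1],Q[:,2],1) if len(Q)>5 else 0)
```

```text
[0.46715178 0.3361657  0.28475157] [-0.19122265 -0.44520656 -0.76723715] 7.25
pad expected [np.float64(0.122), np.float64(0.1302), np.float64(0.1383)]
144 [0.47047417 0.08389546 0.12190477] [0.13463919 0.11052914]
```

View pics/v5.png

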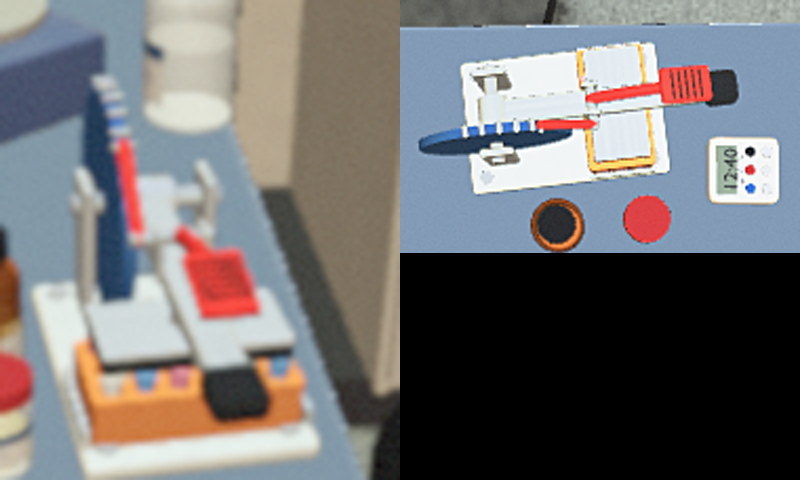

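The arm lies level on the caps, with pad z 0.122 matching the fully-down value. The pawl has sprung back with its face sloped, and the jar, bottle and timer have not moved.

```bash
python3 -c "
from plant import r
print(r.close_job())"
```

```text
the job is handed in; nothing more can be done
None
```

The press arm is fully down on the tube caps and the pawl has sprung back. The push met its stop at about 22 N, the jar, bottle and timer were not moved, and the job is handed in at about 7.4 s.

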